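# Set the cell collar and hold the analyser cover shut

### The arm

A 6-joint arm with a two-finger parallel gripper is mounted at the origin on the work surface. World frame = base frame: x ahead of the robot, y to its left, z up, the work surface at z = 0. Lengths are in m, angles in degrees, forces in N, time in s.
With the tool pointing down it reaches from about 0.275 to 0.825 m from the base axis. Payload 5.2 kg.
Tool frame: the origin (TCP) lies at the very end of the fingers, on their centre line; the grasp point (between the pads) lies 19 mm behind it; z points along the fingers, y is the line along which they close (so a half turn about z gives the same grasp; the last joint's range is limited). The gripper opens to 93 mm and grips with 3 to 60 N. Pads are 15 mm wide; open, the fingers measure 128 mm over their backs; the gripper's body (75 mm by 188 mm) begins 65 mm behind the grasp point.
Start: joints at [57.708, 14.817, 87.949, -0, 77.235, -11.62], TCP at [0.194, 0.515, 0.219] pointing down, gripper open.
Joint ranges: [-179.93, 179.93], [-52.35, 119.4], [10.71, 147.94], [-69.91, 249.91], [12.55, 155.21], [-178.61, 178.61]. Speed limits (degrees/s): [147.25, 147.25, 180, 180, 180, 180].

### API

Orientations are given as a 3x3 rotation matrix whose columns are the frame's x, y, z axes.
In Python, from cell import r gives the robot as it stands.
- The arm moves only by the tool arm_command, never from a script. Its argument "motion" is a list of rows, each a list of 4 numbers: the shift along the world's x, y, z in cm, then the turn about the world's z in rad. A call has 1 to 20 rows; each row is the pose to reach, as a shift and turn from the pose commanded when the call began; what a row does not reach only later rows make up. A row lasts 1/12 s, in which the tool goes at most 41.7 mm and 7.16 degrees, less where a joint would pass 70% of its speed; a pose out of reach is approached as far as the arm can. A call with a gripper value outside its range is refused whole. "claw" is the opening, from 0 (shut) to 1 (fully open), set as the call begins (left out, the last holds). The fingers move at their own pace and stop on an object; "newtons" is the grip in N (left out, the last holds). Time passes only in rows, so rows that repeat a pose let the fingers close. It gives the time, the measured TCP pose, the force, the opening and the grip force at its end, in the units of the state.
- r.read_state(): the state, without advancing time (a new reading comes with each control period).
- r.get_image(name): name is "scene" or "top" or "wrist"; returns the picture (384x512x3 uint8, blue, green, red); there is no depth.
- r.camera_model(name): a dict with "fov_y" (degrees; the focal length in pixels is half the picture's height over the tangent of half this angle, whatever the lens; pixels are square), "cx", "cy" (the principal point, pixels), "xyz" and "attitude" of the camera in the world. Camera axes: x right, y up, looking along -z (the intrinsics and any distortion apply to the point x, -y, -z); pixel columns grow to the right and rows downward; lengths in m; the calibration is good to about 2 mm. A picture is of the moment at which its call begins: read the wrist's pose just before it. camera_model takes no time and is no camera call; for the wrist camera it gives the pose at the moment of the call.
- r.sign_off(): hands the job in; it is judged then, once.
The state is a dict: "clock": time; "qpos": joint angles; "qvel": joint speeds; "effort": joint torques, N m; "eef_pos": TCP position; "tcp_rot": TCP orientation; "ft_force": force on the tool from outside, world axes, zero at the start; "moment": the same for the moment, N m; "finger_gap": opening from 0.0 (shut) to 1.0 (fully open); "gripper_force": force on a finger pad.
Only numpy, scipy, OpenCV 4.12 (cv2) and the standard library are available. Lean on these libraries where they do the work, as an engineer would, in place of code of your own. Each camera call takes 0.05 s, during which the arm holds its last target. There are 200 camera calls.

### The job

Get the grain analyser ready for its dark reference reading: first turn the clicking collar to 3 (the group of three dots) and leave it clicked in there. Then turn the quarter-turn fastener on the white cover until its slot lines up with the two dark lines on the cover, and press the sprung cover down fully home against its frame. Finish still holding the cover pressed down, and leave the cup, jar and brush alone.

Things in the scene. Friction and masses are not known exactly. Their poses are not given: they have to be found in the camera images.
- analyser: low blue and grey analyser module, fixed to the bench, 270 (x) x 430 (y) x 120 mm high; its origin is the centre of its underside, z up; its place and yaw vary. The deck is flat at 120 mm. In its frame the collar's axis is at x -30, y +125 mm, the fastener's axis at x 0, y -40 mm, and the cover's centre at x 0, y -80 mm
- collar_grip (a point): point on the axis of the collar, 146 mm above the bench; the collar is a black ribbed upright cylinder, 45 mm across over its ribs (42 mm without), from 122 to 164 mm above the bench, with a white index line on its top and a white pointer at its foot, which lie along this point's x axis; z up
- collar (a joint): turn of the collar in rad, growing clockwise seen from above: 0 points to one dot, 0.6 to two dots, 1.2 to three dots, 1.8 to four dots (on the deck beside it, on the +x side). It starts at one or two, or is about to click into one of these; it clicks into each number (about 0.15 N m at most to turn) and pulls itself in from about 0.15 rad off
- cover: white cover plate, 160 (x) x 180 (y) x 8 mm, level; origin at the centre of its underside, axes those of the analyser. It stands 10 mm proud of the deck on springs (its underside 130 mm, its top 138 mm above the bench) and moves only straight down, by 10 mm, to lie on its frame. Two dark lines on it, 6 mm wide, run along its x axis on either side of the fastener
- press_pad (a point): centre of the top of a round grey pad, 42 mm across and 2 mm high, on the cover at x 0, y -45 mm of the cover: a good place to press; 140 mm above the bench with the cover up, moves with the cover
- cover_slide (a joint): travel of the cover in m: 0 up (proud by 10 mm), 0.010 pressed fully home. Springs push it up with about 5 N net at the top and 10 N at the bottom; it comes up again if let go. The cross-bar under the fastener stops it after about 3 mm unless the fastener's slot is lined up
- fastener_grip (a point): point on the fastener's axis, 20 mm above the cover's top (158 mm above the bench with the cover up), where its wing is gripped: an upright metal wing 44 mm long, 12 mm thick, its top 30 mm above the cover's top, slotted along its length at the top, on a round foot 48 mm across and 3 mm high. This point's x axis runs along the wing and its slot, y across its thickness, z up. The fastener sits at x 0, y +40 mm of the cover
- fastener (a joint): turn of the fastener in rad, growing anticlockwise seen from above; 0: its slot lies along the cover's two dark lines (the analyser's x axis). It starts 0.8 to 1.45, so it must be turned clockwise; stops at -0.6 and 1.75; it stays where it is left (friction 0.05 N m)
- cup: white sample cup, loose on the bench, 72 mm across, 60 mm high; bystander; origin at the centre of its underside
- jar: glass jar with a white lid, loose on the bench, 70 mm across, 100 mm high; bystander; origin at the centre of its underside
- brush: hand brush lying on the bench; bystander; origin at the middle of its underside

How it is judged:
By the outcome, as a careful person would: the job done as asked, in the order asked, and still so for the second after the job is handed in, while the arm keeps its last pose, push and grip.
It also fails if it takes over 61 s, if anything falls off the work surface, if the arm or the gripper's body presses on something with over 40 N, if the wrist force passes 120 N, or if a joint passes its speed limit or range.

## Working session

There is one attempt and no reset: what is moved stays moved. The work goes in short steps, Python scripts to look and compute and a tool call to move; the robot and the scene stay as the last step left them, time stands still between calls to the robot, and variables do not carry over. Pictures are saved under pics/ and viewed, at most 10 in all, crops included, and the job is handed in when it is done.

Besides the shell and the picture viewer there is one more tool, called after "Call:" in YAML: its name, and indented under it one key for each argument. arm_command: Moves the arm, as the interface text tells. Its arguments: {"type":"object","properties":{"motion":{"type":"array"},"claw":{"type":"number"},"newtons":{"type":"number"}},"required":["motion"]}

```bash
ls; mkdir -p pics; python3 - <<'E'
from cell import r
import cv2,numpy as np
s=r.read_state();print(s)
for n in("top","scene","wrist"):
    print(n,r.camera_model(n)); cv2.imwrite(f"pics/{n}0.png",r.get_image(n))
E
```

```text
pics
{'clock': 0.0, 'qpos': array([ 5.77086507e+01,  1.48585316e+01,  8.80100692e+01, -3.20217909e-04,
        7.72354110e+01, -1.16207603e+01]), 'qvel': array([ 0.03391945,  0.01740016,  0.04218108,  0.00690383,  0.13342001,
       -0.06584676]), 'effort': array([-1.21764104e-03, -4.37291622e+01, -2.84004593e+01,  7.19385291e-02,
        4.11001523e-02, -1.30045610e-04]), 'eef_pos': array([0.19384003, 0.51412674, 0.21783162]), 'tcp_rot': array([[-9.35625616e-01,  3.52992598e-01, -9.65195655e-04],
       [ 3.52993734e-01,  9.35624423e-01, -1.53750212e-03],
       [ 3.60333760e-04, -1.77923439e-03, -9.99998352e-01]]), 'ft_force': array([-0.46760705, -0.2235273 ,  0.25902995]), 'moment': array([-0.00737358, -0.02180911,  0.01525919]), 'gripper_force': 0.0, 'finger_gap': 1.0000153336243491}
top {'fov_y': 57.582474819719806, 'cx': 255.2505570561276, 'cy': 185.70792094924872, 'xyz': array([ 3.61147925e-01, -7.13931654e-04,  1.17934002e+00]), 'attitude': array([[ 0.0052384 ,  0.9883669 , -0.15199813],
       [-0.99997275,  0.00596813,  0.0043451 ],
       [ 0.0052017 ,  0.15197122,  0.98837123]])}
scene {'fov_y': 52.47732172014228, 'cx': 253.77546332479346, 'cy': 187.79470303775082, 'xyz': array([1.0617868 , 0.42815867, 1.0177945 ]), 'attitude': array([[-0.61581949, -0.62079462,  0.48516017],
       [ 0.78781468, -0.49353289,  0.36847432],
       [ 0.01069562,  0.60912997,  0.79299828]])}
wrist {'fov_y': 59.13214970980907, 'cx': 258.8167436333985, 'cy': 189.10103598843725, 'xyz': array([0.12801322, 0.53973511, 0.38273891]), 'attitude': array([[ 0.35232795, -0.90500361, -0.23839772],
       [ 0.9358754 ,  0.34029665,  0.09129852],
       [-0.00149955, -0.25527759,  0.96686664]])}
```

View pics/top0.png

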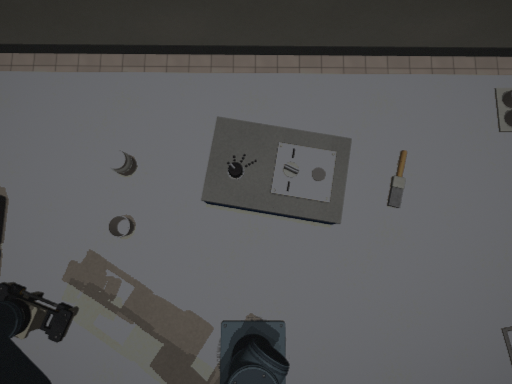

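View pics/wrist0.png

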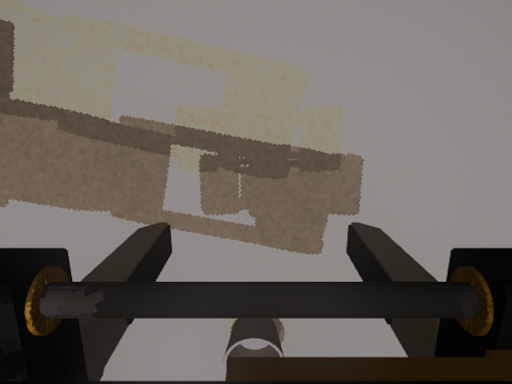

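The top view shows the analyser with its collar at about (236,170), fastener (291,170) and pad (318,174). The wrist view shows only bench. Next I'll localise the parts and enlarge the crop.

```bash
cat > h.py <<'E'
from cell import r
import cv2,numpy as np
def ray(n,u,v,z,cm=None):
    c=cm or r.camera_model(n); f=192/np.tan(np.radians(c["fov_y"]/2))
    d=c["attitude"]@np.array([(u-c["cx"])/f,-(v-c["cy"])/f,-1]); return c["xyz"]+d*(z-c["xyz"][2])/d[2]
def proj(n,p,cm=None):
    c=cm or r.camera_model(n); f=192/np.tan(np.radians(c["fov_y"]/2))
    q=c["attitude"].T@(np.array(p)-c["xyz"]); return np.array([c["cx"]+f*q[0]/-q[2],c["cy"]-f*q[1]/-q[2]])
E
python3 - <<'E'
from h import *
for n,u,v,z in(("collar",236,170,.164),("fast",291,170,.165),("pad",318,174,.14),("c1",218,118,.12),("c2",351,138,.12),("c3",336,222,.12),("c4",203,201,.12)):
    print(n,ray("top",u,v,z))
im=cv2.imread("pics/top0.png")[110:230,195:355]
im=cv2.resize(im,None,fx=5,fy=5,interpolation=cv2.INTER_CUBIC);cv2.imwrite("pics/topc.png",cv2.convertScaleAbs(im,alpha=1.5))
E
```

```text
collar [0.56399019 0.0520497  0.164     ]
fast [ 0.56481224 -0.11072774  0.165     ]
pad [ 0.55800352 -0.19512086  0.14      ]
c1 [0.73983038 0.11348114 0.12      ]
c2 [ 0.67734922 -0.30505778  0.12      ]
c3 [ 0.4145288  -0.25007162  0.12      ]
c4 [0.47598998 0.15347926 0.12      ]
```

View pics/topc.png

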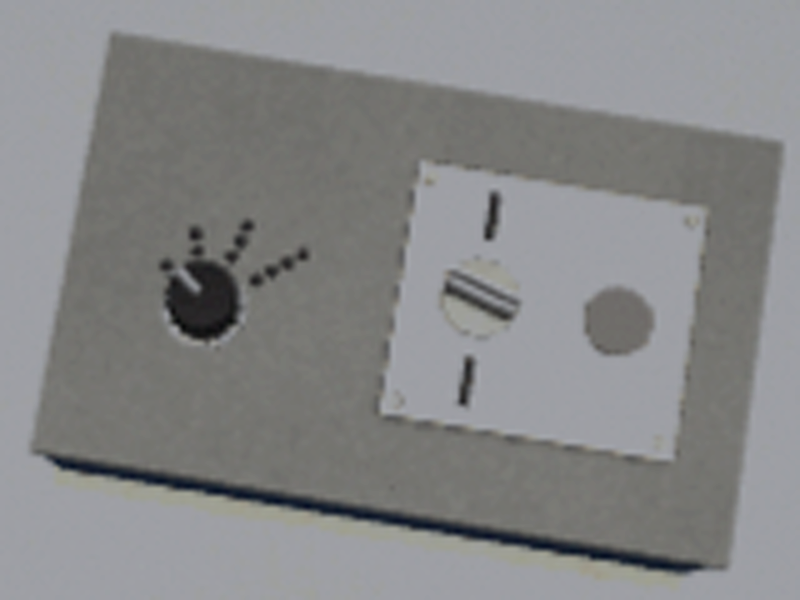

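```bash
python3 - <<'E'
from h import *
from scipy.optimize import least_squares
P=[((203,297),(-30,125,164)),((618,320),(0,-125,140)),((110,33),(135,215,120)),((783,142),(135,-215,120)),((730,568),(-135,-215,120)),((33,453),(-135,215,120)),((420,159),(80,10,138)),((708,206),(80,-170,138)),((672,461),(-80,-170,138)),((380,413),(-80,10,138))]
c=r.camera_model("top")
def W(q,x,m):
    a=m*np.array([0,0,1])/1000+0
    co,si=np.cos(q[2]),np.sin(q[2]);return np.array([q[0]+(co*m[0]-si*m[1])/1e3,q[1]+(si*m[0]+co*m[1])/1e3,m[2]/1e3])
def res(q): return np.concatenate([proj("top",W(q,0,np.array(m,float)),c)-(np.array(p)/5+[195,110]-.4) for p,m in P])
s=least_squares(res,[.57,-.08,-.145],loss="soft_l1");q=s.x
print(q,np.degrees(q[2]));print(res(q).reshape(-1,2).round(1).tolist())
for n,m in dict(collar=(-30,125,146),fast=(0,-40,158),pad=(0,-125,140)).items(): print(n,W(q,0,np.array(m,float)).round(4))
E
```

```text
[ 0.57849198 -0.07300863 -0.15671006] -8.978824893681837
[[-0.2, -0.5], [0.2, 0.1], [-0.1, 0.1], [0.2, -0.3], [0.1, -0.2], [-0.5, -0.1], [-0.3, 0.2], [0.1, 0.0], [0.6, 0.3], [-0.3, 0.3]]
collar [0.5684 0.0551 0.146 ]
fast [ 0.5722 -0.1125  0.158 ]
pad [ 0.559  -0.1965  0.14  ]
```

Call:
arm_command:
  motion:
    - [37.4,-46,4,0]
    - [37.4,-46,4,0]
    - [37.4,-46,4,0]
    - [37.4,-46,4,0]
    - [37.4,-46,4,0]
    - [37.4,-46,4,0]
    - [37.4,-46,4,0]
    - [37.4,-46,4,0]
    - [37.4,-46,4,0]
    - [37.4,-46,4,0]
    - [37.4,-46,4,0]
    - [37.4,-46,4,0]
    - [37.4,-46,4,0]
    - [37.4,-46,4,0]
    - [37.4,-46,4,0]
    - [37.4,-46,4,0]
    - [37.4,-46,4,0]
    - [37.4,-46,4,0]

```text
clock: 1.65
eef_pos: [0.567, 0.0558, 0.2583]
tcp_rot: [[-0.936, 0.352, -0.001], [0.352, 0.936, 0.001], [0.002, 0.0, -1.0]]
ft_force: [-0.6, 0.4, 0.0]
finger_gap: 1.003
gripper_force: 0.0
```

```bash
python3 - <<'E'
from h import *
print(r.read_state()["eef_pos"],r.read_state()["clock"],r.read_state()["qpos"])
c=r.camera_model("wrist");im=r.get_image("wrist");cv2.imwrite("pics/w1.png",cv2.convertScaleAbs(im,alpha=1.5))
print(proj("wrist",[.5684,.0551,.164],c),ray("wrist",256,192,.164,c))
E
```

```text
[0.5670492  0.05580891 0.25828168] 1.65 [-5.61596247e+00  1.56224790e+01  8.13173945e+01  3.65827283e-02
  8.31464174e+01 -7.49909238e+01]
[257.95993487 193.80501137] [0.56646167 0.05416748 0.164     ]
```

View pics/w1.png

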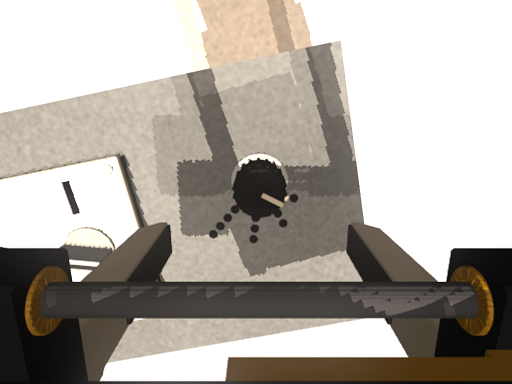

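The collar top is at about (260,190), within 2 mm of the prediction. Its index line ends at (287,204), just past the one dot at (294,198). I'll measure the collar's turn.

```bash
python3 - <<'E'
from h import *
c=r.camera_model("wrist")
C=ray("wrist",260,190,.164,c);print("axis",C)
a=ray("wrist",262,195,.164,c);b=ray("wrist",286,204,.164,c)
ang=lambda d:np.degrees(np.arctan2(d[1],d[0]))
print("line",ang(b-a),ang(b-C))
for u,v in((294,198),(283,222),(279,213),(253,239),(253,229),(213,234),(220,226),(228,217)):
    d=ray("wrist",u,v,.12,c); print(ang(d-C),np.hypot(*(d-C)[:2]))
E
```

```text
axis [0.5661051  0.05798702 0.164     ]
line 48.18892584658603 40.34134877089157
38.11839950286264 0.0373730511888475
6.527420654349067 0.04852961965534396
7.408028228635548 0.038705905943611736
-26.694119003643113 0.06096151750246189
-27.88960514332405 0.05073444743103459
-59.5656500053502 0.07136090683462644
-59.321612922317286 0.060622743579770405
-58.815423241867414 0.04863385015649538
```

Call:
arm_command:
  motion:
    - [0,0.05,-4,0]
    - [0,0.05,-8,0]
    - [0,0.05,-11,0]
    - [0,0.05,-13,0]
    - [0,0.05,-13,0]
    - [0,0.05,-13,0]

```text
clock: 2.2
eef_pos: [0.5669, 0.0565, 0.1284]
tcp_rot: [[-0.936, 0.351, -0.002], [0.351, 0.936, 0.0], [0.002, -0.0, -1.0]]
ft_force: [-0.2, -0.2, 1.3]
finger_gap: 1.001
gripper_force: 0.0
```

Call:
arm_command:
  motion:
    - [0,0,0,0]
    - [0,0,0,0]
    - [0,0,0,0]
    - [0,0,0,0]
    - [0,0,0,0]
    - [0,0,0,0]
    - [0,0,0,0]
    - [0,0,0,0]
    - [0,0,0,0]
    - [0,0,0,0]
  claw: 0
  newtons: 25

```text
clock: 3.03
eef_pos: [0.5684, 0.0557, 0.1287]
tcp_rot: [[-0.936, 0.353, 0.001], [0.353, 0.936, 0.001], [-0.0, 0.001, -1.0]]
ft_force: [1.2, 3.4, 2.6]
finger_gap: 0.45
gripper_force: 25.0
```

Call:
arm_command:
  motion:
    - [0,0,0,-0.1]
    - [0,0,0,-0.2]
    - [0,0,0,-0.3]
    - [0,0,0,-0.4]
    - [0,0,0,-0.5]
    - [0,0,0,-0.6]
    - [0,0,0,-0.7]
    - [0,0,0,-0.8]
    - [0,0,0,-0.9]
    - [0,0,0,-1.0]
    - [0,0,0,-1.1]
    - [0,0,0,-1.2]
    - [0,0,0,-1.24]
    - [0,0,0,-1.24]
    - [0,0,0,-1.24]
    - [0,0,0,-1.24]

```text
clock: 4.37
eef_pos: [0.5685, 0.0557, 0.1287]
tcp_rot: [[0.028, 1.0, 0.001], [1.0, -0.028, 0.001], [0.001, 0.001, -1.0]]
ft_force: [2.9, 5.1, -1.8]
finger_gap: 0.449
gripper_force: 25.0
```

Call:
arm_command:
  motion:
    - [0,0,0,0]
    - [0,0,0,0]
    - [0,0,0,0]
    - [0,0,0,0]
    - [0,0,0,0]
    - [0,0,0,0]
    - [0,0,0,0]
    - [0,0,0,0]
    - [0,0,4,0]
    - [0,0,8,0]
    - [0,0,12,0]
    - [0,0,13,0]
    - [0,0,13,0]
    - [0,0,13,0]
  claw: 1

```text
clock: 5.53
eef_pos: [0.5681, 0.0551, 0.2585]
tcp_rot: [[0.03, 1.0, 0.001], [1.0, -0.03, -0.0], [-0.0, 0.001, -1.0]]
ft_force: [-0.6, -0.0, -0.3]
finger_gap: 1.0
gripper_force: 0.0
```

```bash
python3 - <<'E'
from h import *
print(r.read_state()["eef_pos"],r.read_state()["clock"],r.read_state()["qpos"])
c=r.camera_model("wrist");im=r.get_image("wrist");cv2.imwrite("pics/w2.png",cv2.convertScaleAbs(im,alpha=1.3))
C=np.array([.567,.0565,.164]);print(proj("wrist",C,c))
for a in(39,-27+34,-27,-60):
    a=np.radians(a);print(proj("wrist",C+[.02*np.cos(a),.02*np.sin(a),0],c))
E
```

```text
[0.56807582 0.05509979 0.25852419] 5.5333 [-5.65248746e+00  1.56388080e+01  8.12619149e+01 -2.47781294e-03
  8.30609332e+01 -3.93670977e+00]
[257.0882359  190.48798434]
[276.4227137  174.43082515]
[282.0708368 186.8110197]
[279.69897142 200.81642359]
[270.13801746 210.86826126]
```

View pics/w2.png

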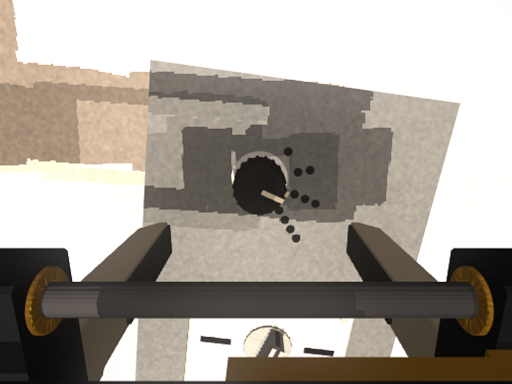

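The index line runs from (262,193) to (283,201), straight at the three-dot group (294,194) to (315,204), so the collar is at 3. Next is the fastener.

Call:
arm_command:
  motion:
    - [0.1,-4,0,-0.1]
    - [0.2,-8,0,-0.2]
    - [0.3,-12,0,-0.3]
    - [0.4,-15.5,0,-0.4]
    - [0.4,-16.8,0,-0.43]
    - [0.4,-16.8,0,-0.43]
    - [0.4,-16.8,0,-0.43]
    - [0.4,-16.8,0,-0.43]

```text
clock: 6.25
eef_pos: [0.5716, -0.1115, 0.2573]
tcp_rot: [[0.442, 0.897, -0.002], [0.897, -0.442, 0.002], [0.001, -0.003, -1.0]]
ft_force: [-0.2, -0.2, -0.2]
finger_gap: 1.004
gripper_force: 0.0
```

```bash
python3 - <<'E'
from h import *
s=r.read_state();print(s["eef_pos"],s["clock"],s["tcp_rot"][:,1])
c=r.camera_model("wrist");im=r.get_image("wrist");cv2.imwrite("pics/w3.png",cv2.resize(cv2.convertScaleAbs(im,alpha=.9),None,fx=1.5,fy=1.5))
print(1.5*proj("wrist",[.5722,-.1125,.168],c))
E
```

```text
[ 0.57156755 -0.1114669   0.25734598] 6.25 [ 0.89686877 -0.44228764 -0.00283922]
[390.60212554 292.18949707]
```

View pics/w3.png

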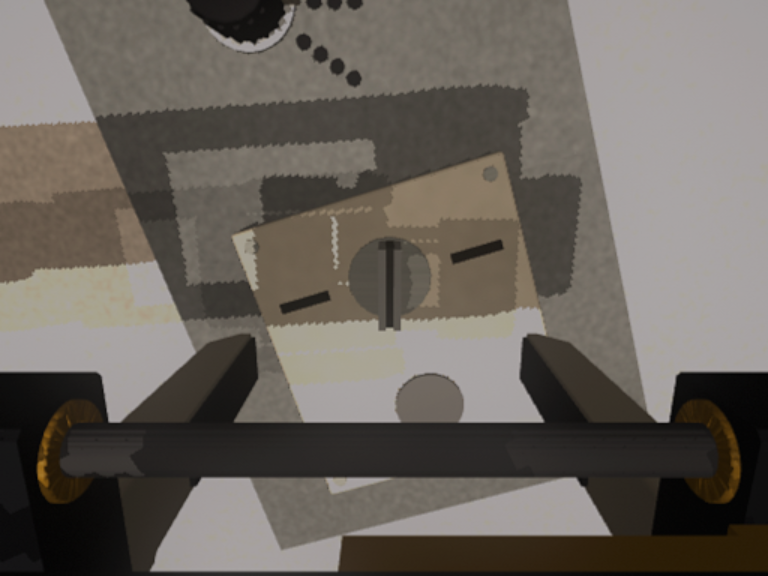

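The wing stands vertical in the picture at x≈389, rows 240–330, already aligned with the jaws. The dark lines run from (305,302) to (477,252), so it needs about 73° clockwise, which agrees with the fit (1.27 rad).

Call:
arm_command:
  motion:
    - [0,0,-4,0]
    - [0.05,-0.1,-8,0]
    - [0.05,-0.1,-10,0]
    - [0.05,-0.1,-11.2,0]
    - [0.05,-0.1,-11.2,0]
    - [0.05,-0.1,-11.2,0]

```text
clock: 6.8
eef_pos: [0.5724, -0.1123, 0.1464]
tcp_rot: [[0.442, 0.897, -0.001], [0.897, -0.442, 0.001], [0.0, -0.001, -1.0]]
ft_force: [0.3, -0.2, 0.7]
finger_gap: 1.002
gripper_force: 0.0
```

Call:
arm_command:
  motion:
    - [0,0,0,0]
    - [0,0,0,0]
    - [0,0,0,0]
    - [0,0,0,0]
    - [0,0,0,0]
    - [0,0,0,0]
    - [0,0,0,0]
    - [0,0,0,0]
    - [0,0,0,0]
    - [0,0,0,0]
    - [0,0,0,0]
    - [0,0,0,0]
  claw: 0
  newtons: 20

```text
clock: 7.8
eef_pos: [0.5726, -0.1139, 0.1466]
tcp_rot: [[0.444, 0.896, -0.0], [0.896, -0.444, 0.0], [-0.0, -0.0, -1.0]]
ft_force: [0.2, -1.0, 0.1]
finger_gap: 0.186
gripper_force: 0.0
```

Call:
arm_command:
  motion:
    - [0,0,0,0]
    - [0,0,0,0]
    - [0,0,0,0]
    - [0,0,0,0]
    - [0,0,0,0]

```text
clock: 8.22
eef_pos: [0.5711, -0.1131, 0.1465]
tcp_rot: [[0.444, 0.896, -0.003], [0.896, -0.444, 0.001], [-0.0, -0.003, -1.0]]
ft_force: [-5.3, 2.5, 4.0]
finger_gap: 0.124
gripper_force: 20.0
```

Call:
arm_command:
  motion:
    - [0,0,0,-0.1]
    - [0,0,0,-0.2]
    - [0,0,0,-0.3]
    - [0,0,0,-0.4]
    - [0,0,0,-0.5]
    - [0,0,0,-0.6]
    - [0,0,0,-0.7]
    - [0,0,0,-0.8]
    - [0,0,0,-0.9]
    - [0,0,0,-1.0]
    - [0,0,0,-1.1]
    - [0,0,0,-1.2]
    - [0,0,0,-1.27]
    - [0,0,0,-1.27]
    - [0,0,0,-1.27]
    - [0,0,0,-1.27]

```text
clock: 9.55
eef_pos: [0.5705, -0.1119, 0.1464]
tcp_rot: [[0.987, -0.158, -0.004], [-0.158, -0.987, 0.003], [-0.005, -0.003, -1.0]]
ft_force: [-5.4, 4.6, 3.4]
finger_gap: 0.125
gripper_force: 20.0
```

Call:
arm_command:
  motion:
    - [0,0,0,0]
    - [0,0,0,0]
    - [0,0,0,0]
    - [0,0,0,0]
    - [0,0,0,0]
    - [0,0,0,0]
    - [0,0,0,0]
    - [0,0,0,0]
    - [0,0,4,0]
    - [0,0,8,0]
    - [0,0,11,0]
    - [0,0,11,0]
    - [0,0,11,0]
  claw: 1

```text
clock: 10.63
eef_pos: [0.5738, -0.1143, 0.259]
tcp_rot: [[0.987, -0.158, 0.005], [-0.158, -0.987, -0.002], [0.005, 0.001, -1.0]]
ft_force: [-0.5, 0.4, 0.8]
finger_gap: 0.985
gripper_force: 0.0
```

```bash
python3 - <<'E'
from h import *
s=r.read_state();print(s["eef_pos"],s["clock"],s["tcp_rot"][:,0],s["qpos"])
c=r.camera_model("wrist");im=r.get_image("wrist");cv2.imwrite("pics/w4.png",cv2.resize(cv2.convertScaleAbs(im,alpha=.9),None,fx=1.5,fy=1.5))
E
```

```text
[ 0.57379377 -0.11433831  0.2589959 ] 10.6333 [ 0.98735153 -0.15846812  0.00498044] [-2.21865117e+01  1.69720215e+01  7.93836823e+01  7.81617698e-04
  8.33515301e+01  7.69316687e+01]
```

View pics/w4.png

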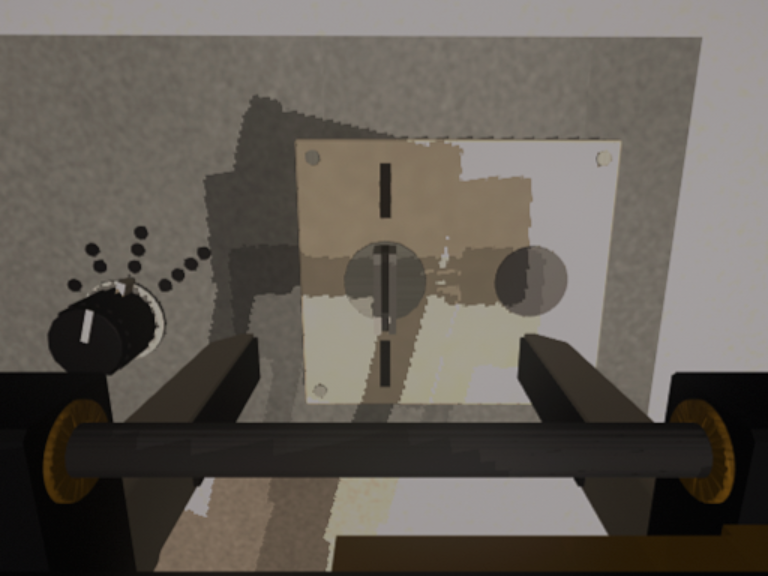

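The slot and both dark lines all lie at column ≈385, so the fastener is lined up, and the collar is still at three. I'll shut the fingers and go above the pad.

Call:
arm_command:
  motion:
    - [-0.7,-4,0,0]
    - [-1.4,-8.2,0,0]
    - [-1.5,-8.2,0,0]
    - [-1.5,-8.2,0,0]
    - [-1.5,-8.2,0,0]
    - [-1.5,-8.2,0,0]
    - [-1.5,-8.2,0,0]
    - [-1.5,-8.2,0,0]
    - [-1.5,-8.2,0,0]
    - [-1.5,-8.2,0,0]
    - [-1.5,-8.2,0,0]
    - [-1.5,-8.2,0,0]
    - [-1.5,-8.2,0,0]
    - [-1.5,-8.2,0,0]
    - [-1.5,-8.2,0,0]
    - [-1.5,-8.2,-3,0]
    - [-1.5,-8.2,-6,0]
    - [-1.5,-8.2,-9,0]
    - [-1.5,-8.2,-10.9,0]
    - [-1.5,-8.2,-10.9,0]
  claw: 0
  newtons: 20

```text
clock: 12.35
eef_pos: [0.5548, -0.1944, 0.1429]
tcp_rot: [[0.987, -0.159, -0.008], [-0.159, -0.987, 0.004], [-0.008, -0.003, -1.0]]
ft_force: [-1.2, 0.1, 0.4]
finger_gap: 0.003
gripper_force: 0.0
```

Call:
arm_command:
  motion:
    - [0,0,0,0]
    - [0,0,-0.2,0]
    - [0,0,-0.4,0]
    - [0,0,-0.6,0]
    - [0,0,-0.8,0]
    - [0,0,-1.0,0]
    - [0,0,-1.2,0]
    - [0,0,-1.2,0]
    - [0,0,-1.2,0]

```text
clock: 13.1
eef_pos: [0.5582, -0.1962, 0.1367]
tcp_rot: [[0.987, -0.159, 0.002], [-0.159, -0.987, -0.001], [0.002, 0.001, -1.0]]
ft_force: [-1.4, 0.1, 4.8]
finger_gap: 0.004
gripper_force: 2.8
```

Call:
arm_command:
  motion:
    - [0,0,-0.1,0]
    - [0,0,-0.2,0]
    - [0,0,-0.3,0]
    - [0,0,-0.4,0]
    - [0,0,-0.5,0]
    - [0,0,-0.6,0]
    - [0,0,-0.7,0]
    - [0,0,-0.75,0]
    - [0,0,-0.75,0]
    - [0,0,-0.75,0]

```text
clock: 13.93
eef_pos: [0.5582, -0.1962, 0.1303]
tcp_rot: [[0.987, -0.158, 0.002], [-0.158, -0.987, -0.001], [0.002, 0.001, -1.0]]
ft_force: [-3.0, 0.8, 10.1]
finger_gap: 0.007
gripper_force: 5.5
```

Call:
arm_command:
  motion:
    - [0,0,-0.1,0]
    - [0,0,-0.15,0]
    - [0,0,-0.2,0]
    - [0,0,-0.2,0]
    - [0,0,-0.2,0]
    - [0,0,-0.2,0]

```text
clock: 14.43
eef_pos: [0.5583, -0.1963, 0.1302]
tcp_rot: [[0.987, -0.158, 0.003], [-0.158, -0.987, -0.002], [0.004, 0.002, -1.0]]
ft_force: [-6.1, 3.3, 22.1]
finger_gap: 0.003
gripper_force: 11.0
```

Call:
arm_command:
  motion:
    - [0,0,0,0]
    - [0,0,0,0]
    - [0,0,0,0]
    - [0,0,0,0]
    - [0,0,0,0]
    - [0,0,0,0]

```text
clock: 14.93
eef_pos: [0.5583, -0.1963, 0.1302]
tcp_rot: [[0.987, -0.158, 0.003], [-0.158, -0.987, -0.002], [0.004, 0.002, -1.0]]
ft_force: [-6.7, 2.3, 21.6]
finger_gap: -0.0
gripper_force: 11.0
```

```bash
python3 -c "
from cell import r
s=r.read_state();print(s['eef_pos'],s['ft_force'])
if s['ft_force'][2]>15 and s['eef_pos'][2]<.1315: print(r.sign_off())"
```

```text
[ 0.55832683 -0.1962653   0.13018753] [-6.73378517  2.33732628 21.58075643]
the job is handed in; nothing more can be done
None
```

The job is handed in at about 15 s: the collar is clicked in at 3, the fastener slot is in line with the dark lines, the cover is held fully home with about 22 N, and the arm did not go near the cup, jar or brush; the hand-in gave no verdict.

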